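Gauge a wooden press screw with its thread comb

ROBOT

A 6-joint arm with a two-finger parallel gripper is mounted at the origin on the work surface. World frame = base frame: x ahead of the robot, y to its left, z up, the work surface at z = 0. Lengths are in m, angles in rad, forces in N, time in s.
With the tool pointing down it reaches from about 0.3 to 0.875 m from the base axis. Payload 6.4 kg.
Tool frame: the origin (TCP) lies midway between the tips of the shut fingers; the grasp point (between the pads) lies 19 mm behind it; z points along the fingers, y is the line along which they close (so a half turn about z gives the same grasp; the last joint's range is limited). The gripper opens to 85 mm and grips with 20 to 120 N. Pads are 22 mm wide; open, the fingers measure 114 mm over their backs; the gripper's body (76 mm by 85 mm) begins 54 mm behind the grasp point. The pads swing forward as they close: fully open they stand 13 mm farther back than shut.
Start: joints at [-1.479, 0.181, 1.607, -0, 1.354, -0.206], TCP at [0.169, -0.55, 0.231] pointing down, gripper open.
Joint ranges: [-2.99, 2.99], [-0.89, 2.07], [0.3, 2.58], [-1.14, 4.28], [0, 2.63], [-3.12, 3.12]. Speed limits (rad/s): [2.57, 2.57, 3.01, 3.14, 3.14, 3.14].

INTERFACE

Orientations are given as a unit quaternion [w, x, y, z].
In Python, from bench import ctrl gives the robot as it stands. The module is installed in compiled form; this text tells all that it offers.
- The arm moves only by the tool move_arm, never from a script. Its argument "plan" is one flat list of numbers, 6 for each row, row after row: the shift along the world's x, y, z in units of 50 mm (1.0 is 50 mm), then the turn, a rotation vector about the world's x, y, z in rad. A call has 1 to 10 rows; each row is the pose to reach, as a shift and turn from the pose commanded when the call began; what a row does not reach only later rows make up. A row lasts 1/8 s, in which the tool goes at most 62.5 mm and 10.7 degrees, less where a joint would pass 70% of its speed; a pose out of reach is approached as far as the arm can. A call with a gripper value outside its range is refused whole. "grip" is the finger opening in mm, from 0 to 85.4, set as the call begins (left out, the last holds). The fingers move at their own pace and stop on an object; the grip force is fixed at half the most. Time passes only in rows, so rows that repeat a pose let the fingers close. It gives the time, the measured TCP pose, the force, the opening and the grip force at its end, in the units of the state.
- ctrl.get_obs(): the state, without advancing time (a new reading comes with each control period).
- ctrl.camera(name): name is "side" or "top"; returns a dict with "pixels" (420x560x3 uint8, red, green, blue), "fx", "fy", "cx", "cy" (pixels), "origin" and "attitude" of the camera in the world. Camera axes: x right, y down, z forward; pixel columns grow to the right and rows downward; lengths in m; the calibration is good to about 2 mm. A picture is of the moment at which its call begins. There is no depth.
- ctrl.hand_in(): hands the job in; it is judged then, once.
The state is a dict: "time_s": time; "q": joint angles; "dq": joint speeds; "joint_efforts": joint torques, N m; "eef_pos": TCP position; "eef_rot": TCP orientation; "wrist_force": force on the tool from outside, world axes, zero at the start; "torque": the same for the moment, N m; "opening": opening from 0.0 (shut) to 1.0 (fully open); "grasp_force": force on a finger pad.
Only numpy, scipy, OpenCV 4.12 (cv2) and the standard library are available. Lean on these libraries where they do the work, as an engineer would, in place of code of your own. Each camera call takes 0.05 s, during which the arm holds its last target. There are 200 camera calls.

TASK

Lock the big wooden screw in its stand: push the spring stop's steel plate down and, keeping it down, slide the dark keeper over the plate's end as far as it goes, so that the stop stays trapped. Then take the comb leaf whose teeth fit the screw (the one with four pointed teeth), lay it on the sloping rest about opposite the middle of the thread, and slide it downhill until its teeth are fully home in the grooves and it lies flat on the rest. Let go of it, and leave the other leaf and the things standing about where they are.

Things in the scene. Friction and masses are not known exactly. Their poses are not given: they have to be found in the camera images.
- stand: Fixed wooden stand, base 170 x 285 x 14 mm. Origin on the table, under the lower half of the sloping rest. x: level, from the screw to the rest's uphill end; y along the screw; z up. The screw's axis runs along y at x -60, z 55 mm. Screw head, 62 mm across, at y 89 to 129 mm. Stop and keeper stand on a 70 x 70 mm block at x -60, y -125 mm, its top at z 85 mm
- stand_ramp (a point): Middle of the sloping rest's upper face (stand's axes, not the slope's). Bare aluminium, 66 mm wide along y, 92 mm long, rising 30 degrees from the level towards the stand's +x, no side guides. Its face runs from 32 to 124 mm up the slope from the screw's axis, 3 mm below the sloping plane through that axis, so a 6 mm leaf lying on it aims at the axis
- screw_mid (a point): On the axis of the fixed wooden screw, below a thread crest; axes as the stand's. The screw lies up to 6 mm either way along y in the stand. 52 mm diameter over the crests, 34 mm in the grooves; parallel rings at 14 mm pitch: crests at y 0, 14, 28, 42, 56 mm either way, grooves half-way between. A crest is 4 mm wide at its top, 9.4 mm at its foot
- stop (a joint): How far the spring stop is pushed down, m: 0 up (start), 0.014 fully down. The spring pushes back with 5 N at the start and 10 N at 0.014. When trapped it rests at about 0.010; it springs right up if let go untrapped
- stop_top (a point): On the stop's bare steel plate: centre line of its plunger, on the plate's upper face (111 mm above the table when up). The plate is 80 x 30 x 8 mm; in the stand's axes it reaches from x -35 to +45 and y -15 to +15 mm of this point
- keeper (a joint): How far the dark steel keeper has slid to the stand's +x, m: 0 to 0.004 at the start (clear of the plate), 0.022 at its far stop. Stays where it is left (1 N friction). Its tongue passes over the plate's -x end only while the stop is down more than 0.010; fully slid it covers 19 mm of the plate
- keeper_tab (a point): Middle of the -x face of the keeper's upright cross-tab over the plate: push here to the stand's +x. Tab face y -40 to 16 mm of this point, 116 to 140 mm above the table. From above the keeper is a C open to +y: its tongue ends 60 mm to -x of this point (underside 101 mm above the table), joined by a bar 33 mm to -y. A tool pressing the plate between tongue and tab can push the tab
- leaf_a_grip (a point): Leaf to use: aluminium plate 100 x 60 x 6 mm, four pointed teeth 9.5 mm long along a short edge (y -21, -7, 7, 21 mm), 0.1 to 0.2 kg, flat on the table. Wooden grip bar 70 (x) x 24 (y) x 28 mm on its upper face. Point: centre of the bar, 20 mm above the leaf's underside (bar top 34 mm). x from teeth to tail, z out of the face with the bar
- leaf_a_tip (a point): Middle of the line through the tooth tips of that leaf, half-way through its thickness (59.5 mm to -x, 17 mm to -z of its grip centre, in the leaf's axes). Fully home it lies 17 mm from the screw's axis, up the slope: 15 mm from the axis horizontally and 8.5 mm above it
- leaf_b_grip (a point): The other leaf, same plate and grip bar but three broad teeth at 20 mm pitch; does not fit. Leave it. Same kind of point and axes
- stone: Bystander: grey stone weight, dome 72 mm diameter, 70 mm high, origin under its centre
- oilstone: Bystander: dark block 150 x 50 x 45 mm, origin under its centre, long along x
- jar: Bystander: jar 60 mm diameter, 100 mm high, origin under its centre
- tin: Bystander: closed steel tin 60 mm diameter, 130 mm high, standing between the leaves and the stand; origin under its centre
There are look-alikes about, which are no part of the job. What is shaped like the part that bears leaf_a_grip but blue or red is not meant.

How it is judged:
On the way, in this order (a step that is already met when the one before it is completed fails the run):
1. the stop is down and the keeper has been slid over it (value of joint stop above 0.007 m and value of joint keeper above 0.015 m and contact force between the fingers and stop below 0.3 N), for 0.3 s.
2. the four-toothed leaf is home in the threads and flat on the rest (x of leaf_a_tip in the frame of screw_mid between 0.0107 and 0.0183 m and z of leaf_a_tip in the frame of screw_mid between 0.0045 and 0.012 m and angle between leaf_a_grip's own z axis and vertical between 0.45 and 0.595 rad), for 0.2 s.
At the end, for the whole second after the job is handed in: Stop held down at least 7 mm by the keeper, slid at least 15 mm; four-toothed leaf released, tooth tips within 3.5 mm of fully home and 25 mm of the screw's middle crest, leaf flat on the rest and square to the screw within 4 degrees; bystanders not moved over 30 mm (all of step 2 and value of joint stop above 0.007 m and value of joint keeper above 0.015 m and y of leaf_a_tip in the frame of screw_mid between -0.025 and 0.025 m and angle between the y axis of leaf_a_grip and the y axis of stand, either way round below 0.07 rad and x of leaf_a_grip in the frame of screw_mid above 0.03 m and distance between leaf_a_grip and stand_ramp below 0.05 m); the robot touches nothing.
It fails at once if the other leaf is moved more than 30 mm (distance of leaf_b_grip from where it was at the start of the episode above 0.03 m).
It fails at once if the stone weight is moved more than 30 mm (distance of stone from where it was at the start of the episode above 0.03 m).
It fails at once if the dark block is moved more than 30 mm (distance of oilstone from where it was at the start of the episode above 0.03 m).
It fails at once if the jar is moved more than 30 mm (distance of jar from where it was at the start of the episode above 0.03 m).
It fails at once if the tin is moved more than 30 mm (distance of tin from where it was at the start of the episode above 0.03 m).
It also fails if it takes over 53 s, if anything falls off the work surface, if the arm or the gripper's body presses on something with over 40 N, if the wrist force passes 120 N, or if a joint passes its speed limit or range.

## Working session

There is one attempt and no reset: what is moved stays moved. The work goes in short steps, Python scripts to look and compute and a tool call to move; the robot and the scene stay as the last step left them, time stands still between calls to the robot, and variables do not carry over. Pictures are saved under pics/ and viewed, at most 10 in all, crops included, and the job is handed in when it is done.

Besides the shell and the picture viewer there is one more tool, called after "Call:" by a JSON object that holds its "op" and its "data". move_arm: Moves the arm, as the interface text tells. Its arguments: {"type":"object","properties":{"plan":{"type":"array"},"grip":{"type":"number"}},"required":["plan"]}

```bash
mkdir -p pics; cat > h.py <<'E'
import numpy as np, cv2, json
from scipy.spatial.transform import Rotation as R
from bench import ctrl
def snap(n,f):
    c=ctrl.camera(n); cv2.imwrite(f'pics/{f}.png',c['pixels'][:,:,::-1]); 
    k={a:np.array(c[a]).tolist() for a in c if a!='pixels'}; json.dump(k,open(f'pics/{f}.json','w')); return c
def load(f):
    return json.load(open(f'pics/{f}.json'))
def rot(a):
    a=np.array(a); return a if a.shape==(3,3) else R.from_quat(a[[1,2,3,0]]).as_matrix()
def ray(c,u,v):
    d=rot(c['attitude'])@np.array([(u-c['cx'])/c['fx'],(v-c['cy'])/c['fy'],1]); return np.array(c['origin']),d/np.linalg.norm(d)
def onz(c,u,v,z):
    o,d=ray(c,u,v); return o+d*(z-o[2])/d[2]
def tri(c1,p1,c2,p2):
    o1,d1=ray(c1,*p1);o2,d2=ray(c2,*p2)
    s=np.linalg.lstsq(np.c_[d1,-d2],o2-o1,rcond=None)[0]
    a=o1+s[0]*d1;b=o2+s[1]*d2; return (a+b)/2,np.linalg.norm(a-b)
def proj(c,P):
    q=rot(c['attitude']).T@(np.array(P)-np.array(c['origin'])); return np.array([c['fx']*q[0]/q[2]+c['cx'],c['fy']*q[1]/q[2]+c['cy']])
E
python3 - <<'E'
from h import *
for n in('top','side'):
    snap(n,n+'0'); print(load(n+'0'))
o=ctrl.get_obs(); print({k:np.round(o[k],3) for k in('time_s','eef_pos','eef_rot','wrist_force')})
a,b=[cv2.imread(f'pics/{n}0.png') for n in('top','side')]
E
```

```text
{'fx': 475.3549175793281, 'fy': 475.3549175793281, 'cx': 282.6034586141043, 'cy': 214.45153768396122, 'origin': [0.2611655841670234, -0.059810529934433206, 1.3878510026164244], 'attitude': [0.057796912361496915, -0.6990075764259758, 0.7103689989904178, -0.058513334325711645]}
{'fx': 461.8357385353355, 'fy': 461.8357385353355, 'cx': 277.65140295390006, 'cy': 209.8275695580245, 'origin': [0.32315077169324374, -1.1625213611900784, 0.8626486372149429], 'attitude': [-0.46643127145400526, 0.8815484813449922, -0.06184414192071814, 0.038593343444537326]}
{'time_s': np.float64(0.1), 'eef_pos': array([ 0.169, -0.549,  0.23 ]), 'eef_rot': array([-0.001,  0.989,  0.148,  0.   ]), 'wrist_force': array([-0.353,  0.01 , -0.249])}
```

View pics/top0.png

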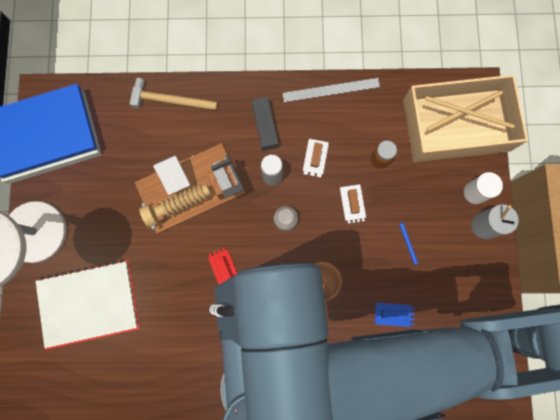

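View pics/side0.png

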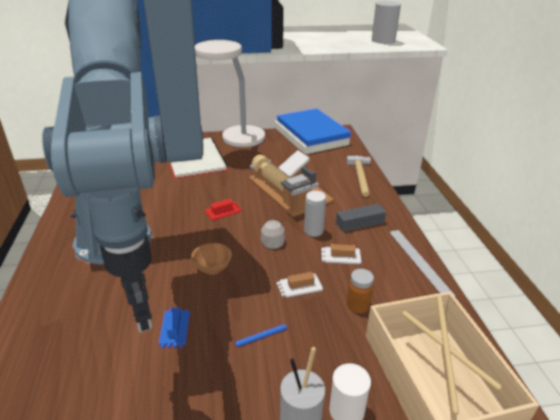

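The top view shows the stand at about (190,187). Two aluminium leaves with wooden bars lie at (316,157) and (352,203). The red (222,266) and blue (395,314) ones are look-alikes. I'll enlarge both leaves and the stand.

```bash
python3 - <<'E'
import cv2,numpy as np
a,b=[cv2.imread(f'pics/{n}0.png') for n in('top','side')]
def cr(i,u,v,w,h,s): return cv2.resize(i[v:v+h,u:u+w],None,fx=s,fy=s,interpolation=cv2.INTER_CUBIC)
A=cr(a,295,130,80,100,3.75)  #300x375
A=cv2.resize(A,(240,300))
B=cr(a,130,140,130,100,3) #390x300
C=cr(b,270,235,90,65,400/90); D=cr(b,240,140,100,75,4)
top=np.hstack([A,cv2.resize(B,(560,300))[:, :560]])
bot=np.hstack([cv2.resize(C,(400,300)),cv2.resize(D,(400,300))])
cv2.imwrite('pics/m1.png',np.vstack([top,bot]))
E
```

```text
(no output)
```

View pics/m1.png

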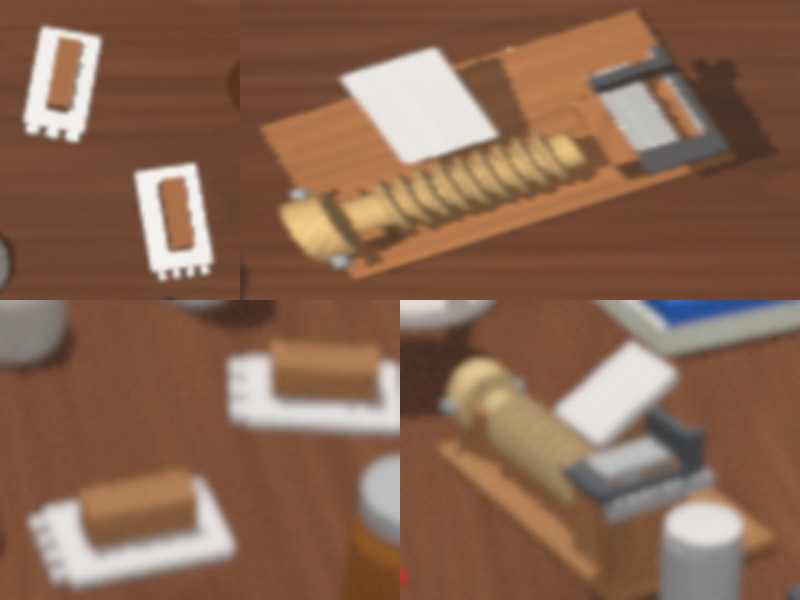

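Leaf candidates in the top view: (352,203) has four pointed teeth, and (316,157) has three broad ones. So leaf A is (352,203), in the side view at about (300,285). Its teeth face the robot. The stand's screw head is at the left (+world y), with the stop and keeper at the right, and the rest rises away from the robot.

```bash
python3 - <<'E'
from h import *
a,b=[cv2.imread(f'pics/{n}0.png') for n in('top','side')]
T,S=load('top0'),load('side0')
def quad(img,box,smax,vmin,lo=(0,0,0)):
    u,v,w,h=box; hs=cv2.cvtColor(img[v:v+h,u:u+w],cv2.COLOR_BGR2HSV)
    m=((hs[...,1]<smax)&(hs[...,2]>vmin)).astype(np.uint8)
    cs=cv2.findContours(m,cv2.RETR_EXTERNAL,cv2.CHAIN_APPROX_NONE)[0]; c=max(cs,key=cv2.contourArea)
    p=cv2.approxPolyDP(cv2.convexHull(c),3,True)[:,0]+[u,v]; r=cv2.minAreaRect(c+np.array([u,v]))
    M=cv2.moments(c); return p.tolist(), (np.round(r[0],1),np.round(r[1],1),r[2]),cv2.contourArea(c),np.round([M['m10']/M['m00']+u,M['m01']/M['m00']+v],1)
print('rampT',quad(a,(145,150,48,50),60,170))
print('rampS',quad(b,(270,145,50,40),60,170))
print('leafT',quad(a,(330,175,50,55),70,150))
print('leafS',quad(b,(270,265,60,40),70,140))
print('plateT',quad(a,(212,155,40,45),60,120))
hs=cv2.cvtColor(a,cv2.COLOR_BGR2HSV)
def brown(img,box,name):
    u,v,w,h=box; q=cv2.cvtColor(img[v:v+h,u:u+w],cv2.COLOR_BGR2HSV)
    return q
for nm,img,(u,v) in(('leafbarT',a,(352,204)),('barS',b,(300,281)),('baseT',a,(210,160)),('plate',a,(225,178)),('keep',a,(232,164)),('table',a,(300,190)),('tin',a,(271,168))):
    print(nm,cv2.cvtColor(img[v:v+1,u:u+1],cv2.COLOR_BGR2HSV)[0,0])
def cr(i,u,v,w,h,W,H): return cv2.resize(i[v:v+h,u:u+w],(W,H),interpolation=cv2.INTER_CUBIC)
cv2.imwrite('pics/m2.png',np.vstack([cr(a,190,138,80,30*2,800,600)]))
cv2.imwrite('pics/m3.png',cr(b,240,145,100,75,800,600))
E
```

```text
rampT ([[175, 156], [189, 184], [168, 193], [154, 165]], (array([171., 175.]), array([33.6, 24.7]), 64.53665161132812), 757.0, array([171.2, 174.9]))
rampS ([[308, 157], [290, 175], [279, 169], [296, 151]], (array([293.3, 162.8]), array([14.7, 29.5]), 47.72631072998047), 368.5, array([293.3, 162.8]))
leafT ([[359, 184], [365, 217], [363, 221], [348, 223], [340, 187]], (array([352.7, 203.6]), array([38. , 21.6]), 79.69515228271484), 724.0, array([352.6, 202.8]))
leafS ([[322, 289], [287, 297], [281, 295], [276, 282], [314, 273]], (array([299. , 284.8]), array([19.4, 44.8]), 79.2156982421875), 444.0, array([297.8, 287.5]))
plateT ([[222, 167], [231, 184], [223, 190], [213, 171]], (array([222.5, 178.7]), array([21.7, 11.3]), 66.03750610351562), 216.0, array([222.5, 178.6]))
leafbarT [ 13 145 169]
barS [ 13 137 140]
baseT [ 13 145 179]
plate [ 24   7 189]
keep [10 96 90]
table [ 10 133 113]
tin [ 20   6 242]
```

View pics/m2.png

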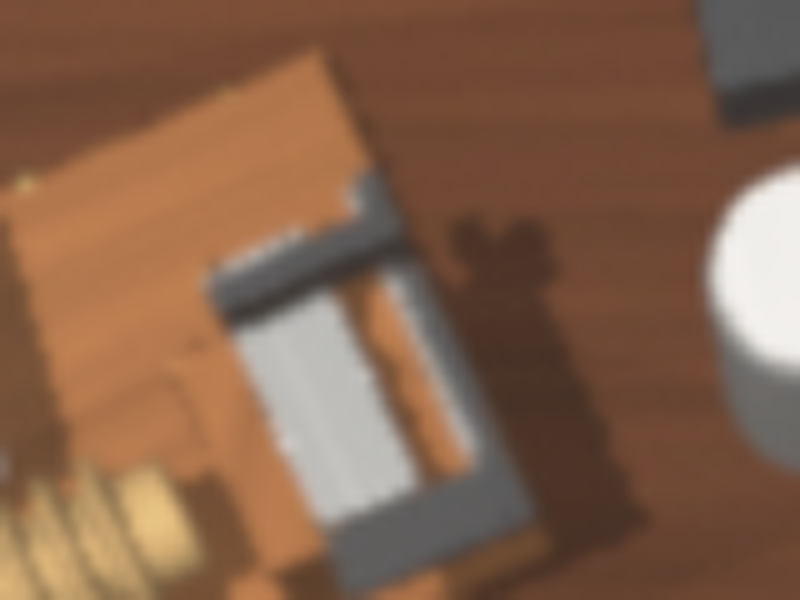

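View pics/m3.png

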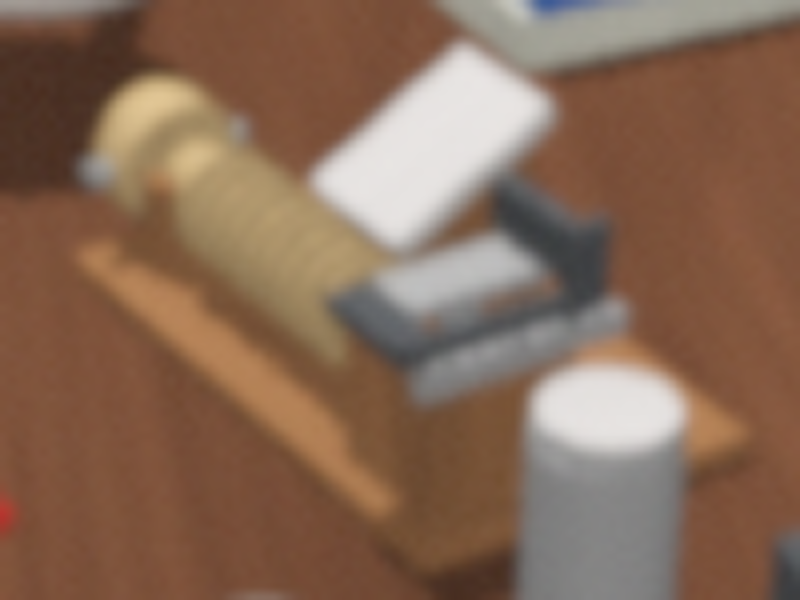

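```bash
cat > st.py <<'E'
from h import *
T,S=load('top0'),load('side0')
e=.5
t=[(175,156),(189.,184),(168,193),(154,165)]; s=[(308,157),(290,175),(279,169),(296,151)]
P=[]
for p,q in zip(t,s):
    X,r=tri(T,p,S,q); P.append(X)
P=np.array(P); C=P.mean(0)
up=((P[0]+P[3])-(P[1]+P[2]))/2; ly=((P[3]+P[2])-(P[0]+P[1]))/2
# yaw via both, planar
yaw=np.arctan2(-ly[0],ly[1]); yaw2=np.arctan2(up[1],up[0])
E
python3 - <<'E'
from st import *
print(P.round(4),C.round(4)); print('len',np.linalg.norm(up),np.linalg.norm(ly),'yaw',yaw,yaw2,'slope',np.arctan2(up[2],np.hypot(*up[:2])))
E
cat >> st.py <<'E'
E
python3 - <<'E'
from st import *
# long baselines: base edge corners & yaw from base outline mask in top view
a=cv2.imread('pics/top0.png'); hs=cv2.cvtColor(a,cv2.COLOR_BGR2HSV)
m=((hs[...,2]>140)&(hs[...,0]<25)&(hs[...,1]>90)).astype(np.uint8); 
# bottom-left long edges: uphill long edge of the base and -x edge
sub=np.zeros_like(m); sub[140:235,132:246]=m[140:235,132:246]
sub=cv2.morphologyEx(sub,cv2.MORPH_CLOSE,np.ones((9,9)))
c=max(cv2.findContours(sub,0,cv2.CHAIN_APPROX_NONE)[0],key=cv2.contourArea)
p=cv2.approxPolyDP(cv2.convexHull(c),3,True)[:,0]; print(p.tolist())
for q in p: print(q,onz(T,*q,.014).round(4))
for n,z in(('plate',.111),):
  for q in [[222,167],[231,184],[223,190],[213,171]]: print(n,q,onz(T,*q,z).round(4))
print('tinside',)
E
```

```text
[[0.6416 0.2325 0.116 ]
 [0.5739 0.2023 0.0662]
 [0.5474 0.2633 0.0587]
 [0.6138 0.2908 0.1126]] [0.5941 0.2472 0.0884]
len 0.08948936410901798 0.06578763430570911 yaw 0.42679618347487863 0.4063088559537452 slope 0.6171956820751333
[[221, 143], [233, 197], [158, 232], [146, 225], [139, 212], [135, 182]]
[221 143] [0.7101 0.1185 0.014 ]
[233 197] [0.544  0.0823 0.014 ]
[158 232] [0.4435 0.3006 0.014 ]
[146 225] [0.4647 0.3362 0.014 ]
[139 212] [0.5035 0.3579 0.014 ]
[135 182] [0.594  0.3728 0.014 ]
plate [222, 167] [0.6092 0.1028 0.111 ]
plate [231, 184] [0.5606 0.0778 0.111 ]
plate [223, 190] [0.544  0.0998 0.111 ]
plate [213, 171] [0.5982 0.1276 0.111 ]
tinside
```

```bash
python3 - <<'E'
from st import *
a=cv2.imread('pics/top0.png'); b=cv2.imread('pics/side0.png')
for p,q in [((359,184),(322,289)),((340,187),(314,273)),((365,218),(285,297)),((348,223),(276,282))]:
    X,r=tri(T,p,S,q); print('leafcorner',X.round(4),round(r,4), onz(T,*p,.006).round(4),onz(S,*q,.003).round(4))
def bar(img,box,cam):
    u,v,w,h=box; hs=cv2.cvtColor(img[v:v+h,u:u+w],cv2.COLOR_BGR2HSV)
    g=((hs[...,1]<70)&(hs[...,2]>140)).astype(np.uint8)
    c=max(cv2.findContours(g,0,2)[0],key=cv2.contourArea); f=np.zeros_like(g); cv2.fillConvexPoly(f,cv2.convexHull(c),1)
    m=((hs[...,1]>=90)&(hs[...,2]>125)).astype(np.uint8)&f
    c=max(cv2.findContours(m,0,cv2.CHAIN_APPROX_NONE)[0],key=cv2.contourArea)+np.array([u,v]); r=cv2.minAreaRect(c); return r,cv2.boxPoints(r).round(1).tolist()
r,bx=bar(a,(330,175,50,55),T); print('barT',r,bx)
bw=[onz(T,*q,.034) for q in bx]; print(np.round(bw,4),np.mean(bw,0).round(4))
# screw phase
O=np.array([.5858,.2435,0]); yw=.42; ex=np.array([np.cos(yw),np.sin(yw),0]); ey=np.array([-ex[1],ex[0],0])
g=cv2.cvtColor(a,cv2.COLOR_BGR2GRAY).astype(np.float32)
ys=np.arange(-.07,.135,.002)
for dx in(-.01,-.004,.004,.010):
    z=.055+np.sqrt(.026**2-dx**2)
    pr=[]
    for y in ys:
        u,v=proj(T,O+ex*(-.06+dx)+ey*y+np.array([0,0,z])); pr.append(cv2.remap(g,np.float32([[u]]),np.float32([[v]]),cv2.INTER_CUBIC)[0,0])
    pr=np.array(pr); w=(ys>-.05)&(ys<.05); y=ys[w]; q=pr[w]
    A=np.c_[np.cos(2*np.pi*y/.014),np.sin(2*np.pi*y/.014),np.ones_like(y),y,y*y]
    k=np.linalg.lstsq(A,q,rcond=None)[0]; print(dx,'amp',np.hypot(k[0],k[1]).round(1),'crest y mm',(np.arctan2(k[1],k[0])/2/np.pi*14).round(2))
    if dx==.004: print(pr.astype(int).tolist())
# tin, stone, etc. in top
for n,(u,v),z in(('tin',(271,163),.13),('stone',(286,216),.07),('oil',(264,122),.045),('jar',(386,150),.1),('leafb',(316,154),.034)): print(n,onz(T,u,v,z).round(3))
E
```

```text
leafcorner [ 5.796e-01 -2.930e-01 -1.000e-04] 0.0016 [ 0.579  -0.2921  0.006 ] [ 0.5779 -0.2962  0.003 ]
leafcorner [ 0.5699 -0.2351  0.0061] 0.0016 [ 0.5708 -0.2352  0.006 ] [ 0.57   -0.2318  0.003 ]
leafcorner [ 0.4773 -0.3068 -0.0023] 0.0006 [ 0.4763 -0.3054  0.006 ] [ 0.4761 -0.3122  0.003 ]
leafcorner [ 0.4615 -0.2549  0.0046] 0.0017 [ 0.4622 -0.2548  0.006 ] [ 0.4609 -0.2533  0.003 ]
barT ((353.45947265625, 200.75674438476562), (23.015859603881836, 7.891151428222656), 80.53767395019531) [[347.70001220703125, 190.10000610351562], [355.5, 188.8000030517578], [359.20001220703125, 211.5], [351.5, 212.8000030517578]]
[[ 0.5549 -0.2537  0.034 ]
 [ 0.5584 -0.2766  0.034 ]
 [ 0.4912 -0.2845  0.034 ]
 [ 0.4877 -0.2621  0.034 ]] [ 0.5231 -0.2692  0.034 ]
-0.01 amp 18.1 crest y mm 4.02
-0.004 amp 19.4 crest y mm 3.85
0.004 amp 18.2 crest y mm 3.16
[177, 180, 177, 170, 146, 127, 134, 154, 161, 156, 154, 146, 130, 137, 159, 160, 156, 156, 139, 127, 137, 155, 161, 159, 162, 152, 132, 135, 154, 161, 163, 159, 143, 124, 130, 155, 166, 164, 164, 144, 126, 137, 159, 166, 166, 153, 133, 124, 140, 163, 171, 168, 160, 138, 127, 140, 157, 165, 160, 155, 138, 123, 135, 158, 164, 168, 171, 173, 175, 176, 175, 175, 175, 175, 174, 172, 167, 146, 117, 97, 89, 93, 105, 135, 170, 188, 195, 195, 197, 199, 200, 201, 203, 203, 204, 200, 181, 145, 100, 80, 79, 79, 80]
0.01 amp 18.7 crest y mm 2.0
tin [ 0.613 -0.033  0.13 ]
stone [ 0.476 -0.072  0.07 ]
oil [ 0.763 -0.012  0.045]
jar [ 0.654 -0.356  0.1  ]
leafb [ 0.665 -0.164  0.034]
```

Call:
{"op": "move_arm", "data": {"plan": [0.9, 1.2, 0, 0, 0, 0.03, 1.7, 2.4, 0, 0, 0, 0.06, 2.6, 3.7, 0, 0, 0, 0.09, 3.4, 5, 0, 0, 0, 0.123, 4.2, 6.2, 0, 0, 0, 0.123, 5, 7.4, 0, 0, 0, 0.123, 5.7, 8.6, 0, 0, 0, 0.123, 6.5, 9.8, 0, 0, 0, 0.123, 7.2, 11, 0, 0, 0, 0.123, 7.9, 12.2, 0, 0, 0, 0.123], "grip": 0}}

```text
time_s: 1.35
eef_pos: [0.5118, -0.0251, 0.2312]
eef_rot: [0.0, 0.978, 0.209, 0.0]
wrist_force: [0.7, -0.9, -0.9]
opening: -0.004
grasp_force: 0.0
```

Call:
{"op": "move_arm", "data": {"plan": [0.4, 0.9, 0, 0, 0, 0, 0.4, 0.9, 0, 0, 0, 0, 0.4, 0.9, -0.8, 0, 0, 0, 0.4, 0.9, -1.3, 0, 0, 0, 0.4, 0.9, -1.8, 0, 0, 0, 0.4, 0.9, -1.8, 0, 0, 0]}}

```text
time_s: 2.1
eef_pos: [0.5289, 0.0173, 0.1391]
eef_rot: [-0.001, 0.978, 0.208, -0.002]
wrist_force: [-0.6, 0.1, 0.5]
opening: -0.003
grasp_force: 0.0
```

Call:
{"op": "move_arm", "data": {"plan": [0, 0, 0.5, 0, 0, 0, 0.5, 0.8, 0.5, 0, 0, 0, 1.1, 1.77, 0.5, 0, 0, 0, 1.1, 1.77, 0.5, 0, 0, 0, 1.1, 1.77, 0.5, 0, 0, 0, 1.1, 1.77, 0, 0, 0, 0, 1.1, 1.77, -0.3, 0, 0, 0, 1.1, 1.77, -0.3, 0, 0, 0]}}

```text
time_s: 3.1
eef_pos: [0.5848, 0.1055, 0.1251]
eef_rot: [-0.0, 0.978, 0.208, -0.002]
wrist_force: [-0.1, 0.6, 0.2]
opening: 0.0
grasp_force: 0.0
```

```bash
python3 - <<'E'
from h import *
snap('top','t1');snap('side','s1')
a,b=cv2.imread('pics/t1.png'),cv2.imread('pics/s1.png')
def cr(i,u,v,w,h,W,H): return cv2.resize(i[v:v+h,u:u+w],(W,H),interpolation=cv2.INTER_CUBIC)
cv2.imwrite('pics/m4.png',np.hstack([cr(a,185,130,80,100,400,500),cr(b,270,135,80,100,400,500)]))
E
```

```text
(no output)
```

View pics/m4.png

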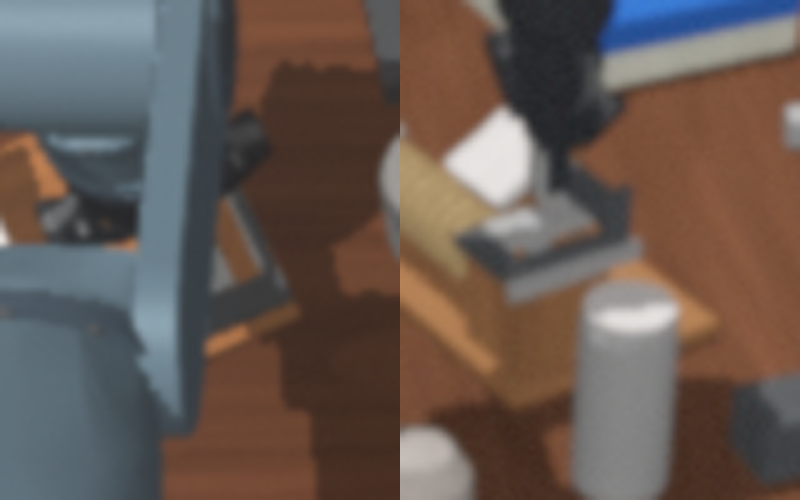

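The side crop shows the shut fingertips between tongue and tab, just above the steel plate (crop (550,200)). Now pressing down.

Call:
{"op": "move_arm", "data": {"plan": [0, 0, -0.15, 0, 0, 0, 0, 0, -0.25, 0, 0, 0, 0, 0, -0.35, 0, 0, 0, 0, 0, -0.45, 0, 0, 0, 0, 0, -0.5, 0, 0, 0, 0, 0, -0.5, 0, 0, 0]}}

```text
time_s: 3.95
eef_pos: [0.5861, 0.1064, 0.1019]
eef_rot: [0.0, 0.978, 0.209, -0.0]
wrist_force: [-2.9, -1.1, 8.5]
opening: 0.001
grasp_force: 3.8
```

Call:
{"op": "move_arm", "data": {"plan": [0, 0, -0.05, 0, 0, 0, 0, 0, -0.1, 0, 0, 0, 0, 0, -0.1, 0, 0, 0]}}

```text
time_s: 4.32
eef_pos: [0.5862, 0.1065, 0.0972]
eef_rot: [0.0, 0.978, 0.209, -0.0]
wrist_force: [-4.6, -0.4, 9.5]
opening: 0.002
grasp_force: 4.8
```

Call:
{"op": "move_arm", "data": {"plan": [0.1, 0.045, -0.01, 0, 0, 0, 0.2, 0.09, -0.02, 0, 0, 0, 0.3, 0.135, -0.02, 0, 0, 0, 0.4, 0.18, -0.02, 0, 0, 0, 0.48, 0.214, -0.02, 0, 0, 0, 0.48, 0.214, -0.02, 0, 0, 0]}}

```text
time_s: 5.08
eef_pos: [0.6083, 0.1159, 0.0967]
eef_rot: [0.001, 0.978, 0.209, -0.003]
wrist_force: [-14.2, -6.5, 18.3]
opening: 0.001
grasp_force: 9.2
```

Call:
{"op": "move_arm", "data": {"plan": [0.05, 0.022, 0.02, 0, 0, 0, 0.1, 0.045, 0.02, 0, 0, 0, 0.15, 0.067, 0.02, 0, 0, 0, 0.15, 0.067, 0.02, 0, 0, 0]}}

```text
time_s: 5.58
eef_pos: [0.6086, 0.1161, 0.0964]
eef_rot: [0.002, 0.978, 0.209, -0.012]
wrist_force: [-43.0, -20.8, 35.6]
opening: 0.0
grasp_force: 11.3
```

Call:
{"op": "move_arm", "data": {"plan": [-0.1, -0.045, 0, 0, 0, 0, -0.2, -0.09, 0, 0, 0, 0, -0.25, -0.11, 0.1, 0, 0, 0, -0.25, -0.11, 0.3, 0, 0, 0, -0.25, -0.11, 0.6, 0, 0, 0, -0.25, -0.11, 1.2, 0, 0, 0, -0.25, -0.11, 2.2, 0, 0, 0, -0.25, -1.3, 2.2, 0, 0, 0, -0.25, -2.5, 2.2, 0, 0, 0, -0.25, -3.5, 2.2, 0, 0, 0]}}

```text
time_s: 6.82
eef_pos: [0.605, -0.0565, 0.2072]
eef_rot: [0.0, 0.978, 0.209, 0.0]
wrist_force: [0.1, 0.7, -0.3]
opening: -0.003
grasp_force: 0.0
```

```bash
python3 - <<'E'
from h import *
snap('top','t2');snap('side','s2')
a,b=cv2.imread('pics/t2.png'),cv2.imread('pics/s2.png')
def cr(i,u,v,w,h,W,H): return cv2.resize(i[v:v+h,u:u+w],(W,H),interpolation=cv2.INTER_CUBIC)
cv2.imwrite('pics/m5.png',np.hstack([cr(a,190,130,64,80,400,500),cr(b,270,150,64,80,400,500)]))
print(ctrl.get_obs()['eef_pos'],ctrl.get_obs()['wrist_force'])
E
```

```text
[ 0.6051245  -0.05954459  0.20693936] [ 0.24828712  0.42219409 -0.08829913]
```

View pics/m5.png

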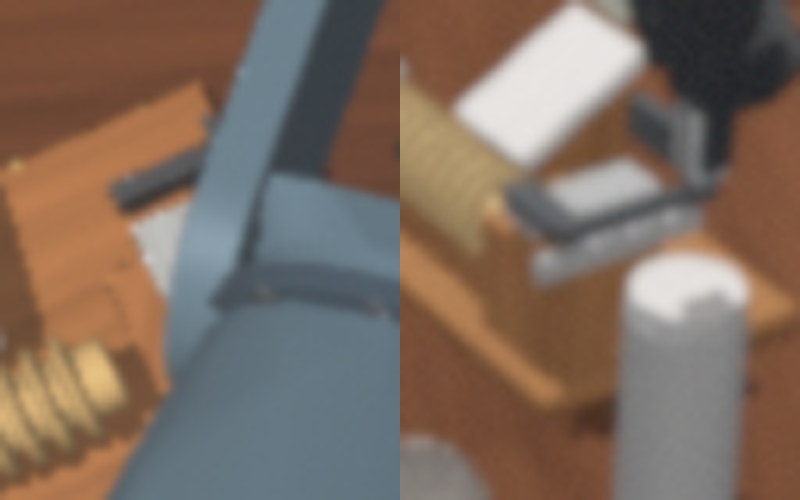

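The tongue now covers the plate's end (side crop about (560,210)), the tab has moved up-slope and the plate stays low, so the stop is locked. Next is leaf A.

Call:
{"op": "move_arm", "data": {"plan": [-0.4, -1, 0, 0, 0, -0.1, -0.8, -2, 0, 0, 0, -0.2, -1.2, -3, 0, 0, 0, -0.285, -1.64, -4.19, 0, 0, 0, -0.285, -1.64, -4.19, -0.8, 0, 0, -0.285, -1.64, -4.19, -1.8, 0, 0, -0.285, -1.64, -4.19, -2.6, 0, 0, -0.285, -1.64, -4.19, -2.9, 0, 0, -0.285, -1.64, -4.19, -2.9, 0, 0, -0.285], "grip": 50}}

```text
time_s: 8.05
eef_pos: [0.5231, -0.2635, 0.0611]
eef_rot: [-0.001, 0.998, 0.068, -0.001]
wrist_force: [-0.9, -0.2, 0.4]
opening: 0.583
grasp_force: 0.0
```

```bash
python3 - <<'E'
from h import *
snap('top','t3');snap('side','s3')
a,b=cv2.imread('pics/t3.png'),cv2.imread('pics/s3.png')
def cr(i,u,v,w,h,W,H): return cv2.resize(i[v:v+h,u:u+w],(W,H),interpolation=cv2.INTER_CUBIC)
cv2.imwrite('pics/m6.png',np.hstack([cr(a,310,160,80,100,400,500),cr(b,260,230,80,100,400,500)]))
o=ctrl.get_obs();print(o['eef_pos'],o['eef_rot'],o['time_s'])
E
```

```text
[ 0.52439057 -0.26463012  0.0631615 ] [9.36002028e-04 9.97679406e-01 6.80721574e-02 1.05311322e-03] 8.15
```

View pics/m6.png

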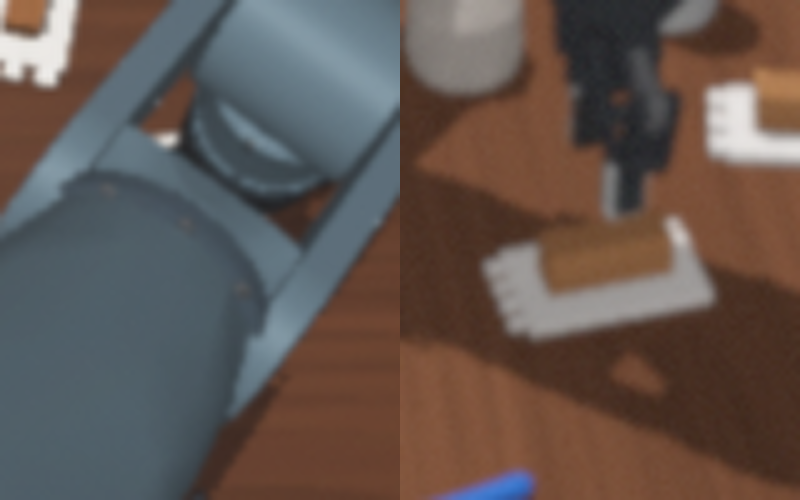

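Call:
{"op": "move_arm", "data": {"plan": [0, -0.09, -0.4, 0, 0, 0, 0, -0.09, -0.8, 0, 0, 0, 0, -0.09, -1.05, 0, 0, 0, 0, -0.09, -1.05, 0, 0, 0]}}

```text
time_s: 8.65
eef_pos: [0.5219, -0.2676, 0.0068]
eef_rot: [-0.001, 0.998, 0.068, -0.001]
wrist_force: [-0.2, 0.3, 0.4]
opening: 0.587
grasp_force: 0.0
```

Call:
{"op": "move_arm", "data": {"plan": [0, 0, 0, 0, 0, 0, 0, 0, 0, 0, 0, 0, 0, 0, 0, 0, 0, 0, 0, 0, 0, 0, 0, 0, 0, 0, 0, 0, 0, 0], "grip": 10}}

```text
time_s: 9.28
eef_pos: [0.5237, -0.2691, 0.0096]
eef_rot: [0.001, 0.998, 0.068, 0.001]
wrist_force: [-0.4, -0.3, 5.9]
opening: 0.266
grasp_force: 60.0
```

```bash
python3 - <<'E'
from h import *
o=ctrl.get_obs();print(o['eef_pos'],o['time_s'])
r=rot(o['eef_rot']);tx=np.arctan2(r[1,0],r[0,0]);print(tx)
ey=np.array([-np.sin(.42),np.cos(.42),0])
q=R.from_rotvec(-np.pi/6*ey)*R.from_euler('z',.42-tx); print(q.as_rotvec())
print((np.array([.5991,.2530,.1204])-o['eef_pos'])/.05)
E
```

```text
[ 0.52370954 -0.26906052  0.00964738] 9.275
0.13578305210980662
[ 0.14411378 -0.50517867  0.27767648]
[ 1.50780927 10.44121038  2.21505248]
```

Call:
{"op": "move_arm", "data": {"plan": [0, 0, 0.5, 0, 0, 0, 0, 0, 1.5, 0, 0, 0, 0, 0, 2.6, 0, 0, 0, 0, 0, 3.7, 0, 0, 0, 0, 0, 4.4, 0, 0, 0, 0, 0, 4.4, 0, 0, 0]}}

```text
time_s: 10.02
eef_pos: [0.5243, -0.2694, 0.2317]
eef_rot: [0.002, 0.998, 0.068, 0.002]
wrist_force: [-0.2, -0.2, -2.4]
opening: 0.266
grasp_force: 59.3
```

Call:
{"op": "move_arm", "data": {"plan": [0.2, 1.1, 0, 0.03, -0.1, 0.056, 0.4, 2.2, 0, 0.058, -0.2, 0.11, 0.6, 3.3, 0, 0.087, -0.303, 0.167, 0.8, 4.5, 0, 0.115, -0.404, 0.222, 1, 5.7, 0, 0.144, -0.505, 0.278, 1.2, 6.9, 0, 0.144, -0.505, 0.278, 1.3, 8, 0, 0.144, -0.505, 0.278, 1.4, 9.2, 0, 0.144, -0.505, 0.278, 1.5, 10.44, 0, 0.144, -0.505, 0.278, 1.5, 10.44, 0, 0.144, -0.505, 0.278]}}

```text
time_s: 11.28
eef_pos: [0.5951, 0.258, 0.2251]
eef_rot: [-0.055, 0.945, 0.205, 0.25]
wrist_force: [0.0, -0.6, -2.4]
opening: 0.268
grasp_force: 59.6
```

```bash
cat > pose.py <<'E'
from h import *
o=ctrl.get_obs();r=rot(o['eef_rot']);p=np.array(o['eef_pos'])
O=np.array([.5858,.2435,0]); M=R.from_euler('z',.42).as_matrix()
s=M.T@(p-O)*1e3; n=-r[:,2]; 
print('t',o['time_s'],'p',p.round(4),'stand',s.round(1),'F',np.round(o['wrist_force'],1),'open',round(float(o['opening']),3))
tz=M.T@r; print('toolx',tz[:,0].round(3),'n',(-tz[:,2]).round(3))
d=s-[2.95,3.3,98.97]; print('up-slope mm',round(d[0]*.866+d[2]*.5,1),'normal mm',round(-d[0]*.5+d[2]*.866,1),'y',round(d[1],1))
E
python3 pose.py; python3 - <<'E'
from h import *
snap('side','s4');b=cv2.imread('pics/s4.png')
cv2.imwrite('pics/m7.png',cv2.resize(b[90:210,240:360],(600,600),interpolation=cv2.INTER_CUBIC))
E
```

```text
t 11.275 p [0.5951 0.258  0.2251] stand [ 14.4   9.5 225.1] F [ 0.  -0.6 -2.4] open 0.268
toolx [0.869 0.005 0.495] n [-0.495 -0.005  0.869]
up-slope mm 73.0 normal mm 103.5 y 6.2
```

View pics/m7.png

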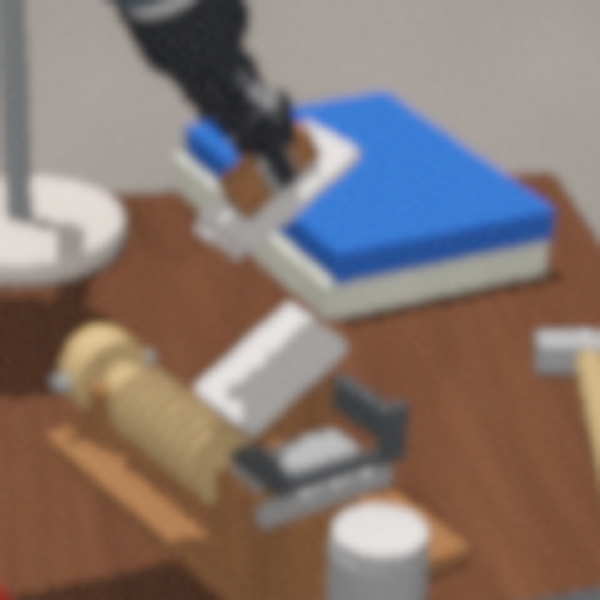

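The leaf hangs tilted parallel to the rest, above it, teeth towards the screw. The keeper still traps the plate. Lowering.

Call:
{"op": "move_arm", "data": {"plan": [0, 0, -0.7, 0, 0, 0, 0, 0, -1.4, 0, 0, 0, 0, 0, -1.9, 0, 0, 0, 0, 0, -2.19, 0, 0, 0, 0, 0, -2.19, 0, 0, 0, 0, 0, -2.19, 0, 0, 0]}}

```text
time_s: 12.08
eef_pos: [0.5989, 0.2531, 0.1203]
eef_rot: [-0.054, 0.945, 0.201, 0.254]
wrist_force: [0.7, 0.6, -2.0]
opening: 0.27
grasp_force: 59.8
```

```bash
python3 pose.py
```

```text
t 12.075 p [0.5989 0.2531 0.1203] stand [ 15.9   3.4 120.3] F [ 0.7  0.6 -2. ] open 0.27
toolx [ 0.865 -0.     0.501] n [-0.501  0.001  0.865]
up-slope mm 21.9 normal mm 12.0 y 0.1
```

Call:
{"op": "move_arm", "data": {"plan": [0.03, 0.014, -0.06, 0, 0, 0, 0.05, 0.022, -0.1, 0, 0, 0, 0.07, 0.03, -0.13, 0, 0, 0, 0.09, 0.04, -0.17, 0, 0, 0, 0.09, 0.04, -0.17, 0, 0, 0]}}

```text
time_s: 12.7
eef_pos: [0.6027, 0.2555, 0.1108]
eef_rot: [-0.054, 0.945, 0.202, 0.253]
wrist_force: [-0.9, 0.4, -1.8]
opening: 0.266
grasp_force: 59.8
```

```bash
python3 pose.py
```

```text
t 12.7 p [0.6027 0.2555 0.1108] stand [ 20.3   4.1 110.8] F [-0.9  0.4 -1.8] open 0.266
toolx [0.866 0.    0.5  ] n [-0.5   -0.     0.866]
up-slope mm 20.9 normal mm 1.5 y 0.8
```

Call:
{"op": "move_arm", "data": {"plan": [0.009, 0.004, -0.017, 0, 0, 0, 0.018, 0.008, -0.035, 0, 0, 0, 0.018, 0.008, -0.035, 0, 0, 0]}}

```text
time_s: 13.08
eef_pos: [0.6027, 0.2556, 0.1107]
eef_rot: [-0.054, 0.945, 0.202, 0.253]
wrist_force: [-22.5, -11.4, 23.5]
opening: 0.271
grasp_force: 64.5
```

Call:
{"op": "move_arm", "data": {"plan": [0.009, 0.004, -0.017, 0, 0, 0, 0.018, 0.008, -0.035, 0, 0, 0, 0.018, 0.008, -0.035, 0, 0, 0]}}

```text
time_s: 13.45
eef_pos: [0.6027, 0.2556, 0.1106]
eef_rot: [-0.054, 0.945, 0.203, 0.252]
wrist_force: [-47.0, -24.1, 49.6]
opening: 0.268
grasp_force: 69.4
```

```bash
python3 pose.py
```

```text
t 13.45 p [0.6027 0.2556 0.1106] stand [ 20.4   4.2 110.6] F [-47.  -24.1  49.6] open 0.268
toolx [0.867 0.002 0.499] n [-0.499 -0.001  0.867]
up-slope mm 20.9 normal mm 1.3 y 0.9
```

Call:
{"op": "move_arm", "data": {"plan": [-0.033, -0.025, 0.07, 0, 0, 0, -0.033, -0.025, 0.07, 0, 0, 0, -0.096, -0.053, 0.03, 0, 0, 0, -0.16, -0.081, -0.01, 0, 0, 0, -0.21, -0.105, -0.045, 0, 0, 0, -0.21, -0.105, -0.045, 0, 0, 0]}}

```text
time_s: 14.2
eef_pos: [0.5938, 0.2509, 0.1049]
eef_rot: [-0.054, 0.945, 0.201, 0.253]
wrist_force: [-1.0, -1.2, 2.5]
opening: 0.269
grasp_force: 60.2
```

```bash
python3 pose.py
```

```text
t 14.2 p [0.5938 0.2509 0.1049] stand [ 10.3   3.5 104.9] F [-1.  -1.2  2.5] open 0.269
toolx [0.866 0.    0.5  ] n [-0.5    0.     0.866]
up-slope mm 9.4 normal mm 1.5 y 0.2
```

Light contact with the rest. I'll slide on in small steps.

Call:
{"op": "move_arm", "data": {"plan": [-0.032, -0.014, -0.02, 0, 0, 0, -0.063, -0.028, -0.04, 0, 0, 0, -0.063, -0.028, -0.04, 0, 0, 0]}}

```text
time_s: 14.58
eef_pos: [0.5911, 0.2497, 0.1033]
eef_rot: [-0.054, 0.945, 0.201, 0.253]
wrist_force: [2.6, 0.8, 0.7]
opening: 0.266
grasp_force: 59.8
```

```bash
python3 pose.py
```

```text
t 14.575 p [0.5911 0.2497 0.1033] stand [  7.3   3.5 103.3] F [2.6 0.8 0.7] open 0.266
toolx [0.866 0.    0.501] n [-0.501  0.     0.866]
up-slope mm 6.0 normal mm 1.5 y 0.2
```

Call:
{"op": "move_arm", "data": {"plan": [-0.032, -0.014, -0.02, 0, 0, 0, -0.063, -0.028, -0.04, 0, 0, 0, -0.063, -0.028, -0.04, 0, 0, 0]}}

```text
time_s: 14.95
eef_pos: [0.5905, 0.249, 0.1038]
eef_rot: [-0.054, 0.944, 0.201, 0.257]
wrist_force: [7.6, 7.6, 0.9]
opening: 0.267
grasp_force: 59.5
```

```bash
python3 pose.py
```

```text
t 14.95 p [0.5905 0.249  0.1038] stand [  6.6   3.1 103.8] F [7.6 7.6 0.9] open 0.267
toolx [ 0.863 -0.     0.506] n [-0.506  0.001  0.863]
up-slope mm 5.6 normal mm 2.3 y -0.2
```

Call:
{"op": "move_arm", "data": {"plan": [0.008, -0.018, 0, 0, 0, 0, 0.016, -0.037, 0, 0, 0, 0, 0.016, -0.037, 0, 0, 0, 0]}}

```text
time_s: 15.32
eef_pos: [0.5899, 0.246, 0.1022]
eef_rot: [-0.053, 0.944, 0.202, 0.255]
wrist_force: [5.4, -2.7, 1.8]
opening: 0.269
grasp_force: 59.9
```

```bash
python3 pose.py; python3 - <<'E'
from h import *
a=cv2.imread('pics/side0.png'); S=load('side0'); g=cv2.cvtColor(a,cv2.COLOR_BGR2GRAY).astype(np.float32)
O=np.array([.5858,.2435,0]); M=R.from_euler('z',.42).as_matrix()
for off in(0,-3):
 for ang in(-40,-20,0,20):
  t=np.radians(ang); y=np.arange(-50,50,1.); q=[]
  for yy in y:
    u,v=proj(S,O+M@np.array([-60+off+26*np.sin(t),yy,55+26*np.cos(t)])/1e3); q.append(cv2.remap(g,np.float32([[u]]),np.float32([[v]]),cv2.INTER_CUBIC)[0,0])
  A=np.c_[np.cos(2*np.pi*y/14),np.sin(2*np.pi*y/14),np.ones_like(y),y,y*y]
  k=np.linalg.lstsq(A,np.array(q),rcond=None)[0]; print(off,ang,'amp',np.hypot(k[0],k[1]).round(1),'bright y',(np.arctan2(k[1],k[0])/2/np.pi*14).round(2))
E
```

```text
t 15.325 p [0.5899 0.246  0.1022] stand [  4.8   0.7 102.2] F [ 5.4 -2.7  1.8] open 0.269
toolx [0.865 0.002 0.502] n [-0.502  0.002  0.865]
up-slope mm 3.2 normal mm 1.9 y -2.6
0 -40 amp 1.6 bright y 0.39
0 -20 amp 1.0 bright y 0.76
0 0 amp 0.7 bright y 0.66
0 20 amp 0.5 bright y 3.67
-3 -40 amp 1.5 bright y -1.89
-3 -20 amp 1.0 bright y -0.52
-3 0 amp 0.9 bright y 0.34
-3 20 amp 0.4 bright y 3.24
```

Call:
{"op": "move_arm", "data": {"plan": [0.008, -0.018, 0, 0, 0, 0, -0.024, -0.032, -0.02, 0, 0, 0, -0.055, -0.046, -0.04, 0, 0, 0, -0.055, -0.046, -0.04, 0, 0, 0]}}

```text
time_s: 15.82
eef_pos: [0.5872, 0.2435, 0.1001]
eef_rot: [-0.053, 0.944, 0.201, 0.255]
wrist_force: [7.6, -1.9, 0.3]
opening: 0.269
grasp_force: 59.8
```

```bash
python3 pose.py
```

```text
t 15.825 p [0.5872 0.2435 0.1001] stand [  1.3  -0.6 100.1] F [ 7.6 -1.9  0.3] open 0.269
toolx [0.864 0.    0.503] n [-0.503  0.002  0.864]
up-slope mm -0.8 normal mm 1.8 y -3.9
```

Call:
{"op": "move_arm", "data": {"plan": [0.008, -0.018, 0, 0, 0, 0, -0.024, -0.032, -0.02, 0, 0, 0, -0.055, -0.046, -0.04, 0, 0, 0, -0.055, -0.046, -0.04, 0, 0, 0]}}

```text
time_s: 16.32
eef_pos: [0.5866, 0.2427, 0.1004]
eef_rot: [-0.054, 0.944, 0.201, 0.257]
wrist_force: [11.8, 7.5, 2.3]
opening: 0.264
grasp_force: 59.4
```

```bash
python3 pose.py
```

```text
t 16.325 p [0.5866 0.2427 0.1004] stand [  0.4  -1.  100.4] F [11.8  7.5  2.3] open 0.264
toolx [ 0.862 -0.001  0.507] n [-0.507  0.002  0.862]
up-slope mm -1.5 normal mm 2.6 y -4.3
```

Call:
{"op": "move_arm", "data": {"plan": [0.017, 0.008, -0.01, 0, 0, 0, 0.017, 0.008, -0.01, 0, 0, 0]}}

```text
time_s: 16.58
eef_pos: [0.5871, 0.243, 0.1]
eef_rot: [-0.054, 0.944, 0.201, 0.257]
wrist_force: [7.5, 4.8, 8.3]
opening: 0.27
grasp_force: 60.5
```

```bash
python3 pose.py
```

```text
t 16.575 p [0.5871 0.243  0.1   ] stand [  0.9  -1.  100. ] F [7.5 4.8 8.3] open 0.27
toolx [ 0.862 -0.     0.507] n [-0.507  0.002  0.862]
up-slope mm -1.2 normal mm 1.9 y -4.3
```

Call:
{"op": "move_arm", "data": {"plan": [0.017, 0.008, -0.01, 0, 0, 0, 0.017, 0.008, -0.01, 0, 0, 0, 0.017, 0.008, -0.01, 0, 0, 0, 0.017, 0.008, -0.01, 0, 0, 0], "grip": 50}}

```text
time_s: 17.08
eef_pos: [0.584, 0.2424, 0.0954]
eef_rot: [-0.054, 0.945, 0.202, 0.252]
wrist_force: [0.2, -0.6, 1.1]
opening: 0.585
grasp_force: 0.0
```

```bash
python3 pose.py
```

```text
t 17.075 p [0.584  0.2424 0.0954] stand [-2.1 -0.2 95.4] F [ 0.2 -0.6  1.1] open 0.585
toolx [0.867 0.    0.499] n [-0.499 -0.     0.867]
up-slope mm -6.2 normal mm -0.6 y -3.5
```

Call:
{"op": "move_arm", "data": {"plan": [-0.2, -0.09, 0.38, 0, 0, 0, -0.45, -0.2, 0.85, 0, 0, 0, -0.9, -0.4, 1.7, 0, 0, 0, -0.9, -0.4, 2.7, 0, 0, 0, -0.9, -1.6, 3.2, 0, 0, 0, -0.9, -2.8, 3.4, 0, 0, 0, -0.9, -4, 3.4, 0, 0, 0, -0.9, -5.2, 3.4, 0, 0, 0, -0.9, -6.4, 3.4, 0, 0, 0, -0.9, -7.6, 3.4, 0, 0, 0]}}

```text
time_s: 18.32
eef_pos: [0.5391, -0.1395, 0.2662]
eef_rot: [-0.054, 0.945, 0.201, 0.253]
wrist_force: [1.0, -0.7, 0.2]
opening: 0.584
grasp_force: 0.0
```

```bash
python3 - <<'E'
from h import *
snap('top','t5');snap('side','s5')
a,b=cv2.imread('pics/t5.png'),cv2.imread('pics/s5.png')
def cr(i,u,v,w,h,W,H): return cv2.resize(i[v:v+h,u:u+w],(W,H),interpolation=cv2.INTER_CUBIC)
cv2.imwrite('pics/m8.png',np.hstack([cr(a,140,140,60,84,400,560),cr(b,258,140,60,84,400,560)]))
print(ctrl.get_obs()['eef_pos'])
E
```

```text
[ 0.53948573 -0.1435747   0.26605544]
```

View pics/m8.png

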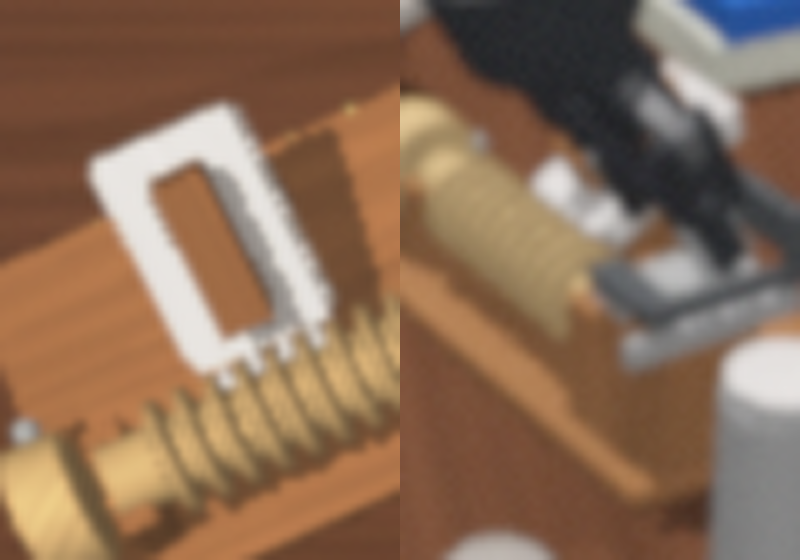

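The top crop shows the leaf's four teeth inside the grooves (crop (225,380) to (318,335)), square, with the bar upright. I'll nudge its tail downhill with shut fingers to make sure it is home.

Call:
{"op": "move_arm", "data": {"plan": [0.25, 1.15, 0, 0, 0, 0, 0.5, 2.3, 0, 0, 0, 0, 0.8, 3.5, 0, 0, 0, 0, 1.1, 4.7, 0, 0, 0, 0, 1.4, 5.9, 0, 0, 0, 0, 1.7, 7, 0, 0, 0, 0, 1.9, 8.16, 0, 0, 0, 0, 1.9, 8.16, -0.9, 0, 0, 0, 1.9, 8.16, -1.8, 0, 0, 0, 1.9, 8.16, -2.19, 0, 0, 0], "grip": 0}}

```text
time_s: 19.68
eef_pos: [0.6314, 0.2715, 0.1522]
eef_rot: [-0.054, 0.945, 0.202, 0.25]
wrist_force: [0.0, 0.2, -0.2]
opening: -0.0
grasp_force: 0.0
```

Call:
{"op": "move_arm", "data": {"plan": [0, 0, 0, 0, 0, 0, 0, 0, 0, 0, 0, 0]}}

```text
time_s: 19.92
eef_pos: [0.6351, 0.2711, 0.1579]
eef_rot: [-0.054, 0.944, 0.202, 0.254]
wrist_force: [0.0, 0.1, 0.7]
opening: -0.001
grasp_force: 0.0
```

```bash
python3 pose.py
```

```text
t 19.925 p [0.6351 0.2711 0.1579] stand [ 56.3   5.1 157.9] F [0.  0.1 0.7] open -0.001
toolx [0.865 0.001 0.501] n [-0.501  0.     0.865]
up-slope mm 75.6 normal mm 24.4 y 1.8
```

Call:
{"op": "move_arm", "data": {"plan": [0.047, -0.106, 0, 0, 0, 0, 0.19, -0.043, -0.27, 0, 0, 0, 0.33, 0.02, -0.537, 0, 0, 0, 0.33, 0.02, -0.537, 0, 0, 0, 0.25, -0.015, -0.587, 0, 0, 0, 0.2, -0.038, -0.62, 0, 0, 0, 0.2, -0.038, -0.62, 0, 0, 0]}}

```text
time_s: 20.8
eef_pos: [0.6442, 0.2686, 0.1256]
eef_rot: [-0.054, 0.945, 0.202, 0.253]
wrist_force: [0.5, -0.7, -1.5]
opening: -0.007
grasp_force: 0.0
```

```bash
python3 pose.py
```

```text
t 20.8 p [0.6442 0.2686 0.1256] stand [ 63.6  -0.9 125.6] F [ 0.5 -0.7 -1.5] open -0.007
toolx [0.866 0.    0.5  ] n [-0.5   -0.     0.866]
up-slope mm 65.8 normal mm -7.3 y -4.2
```

Next, downhill in 3 mm steps.

Call:
{"op": "move_arm", "data": {"plan": [-0.024, -0.011, -0.015, 0, 0, 0, -0.048, -0.021, -0.03, 0, 0, 0, -0.071, -0.032, -0.045, 0, 0, 0, -0.071, -0.032, -0.045, 0, 0, 0]}}

```text
time_s: 21.3
eef_pos: [0.6409, 0.267, 0.1231]
eef_rot: [-0.054, 0.945, 0.202, 0.253]
wrist_force: [-0.2, 0.7, 0.6]
opening: 0.0
grasp_force: 0.0
```

```bash
python3 pose.py
```

```text
t 21.3 p [0.6409 0.267  0.1231] stand [ 59.9  -1.  123.1] F [-0.2  0.7  0.6] open 0.0
toolx [0.866 0.    0.5  ] n [-0.5   -0.     0.866]
up-slope mm 61.4 normal mm -7.5 y -4.3
```

Call:
{"op": "move_arm", "data": {"plan": [-0.024, -0.011, -0.015, 0, 0, 0, -0.048, -0.021, -0.03, 0, 0, 0, -0.048, -0.021, -0.03, 0, 0, 0]}}

```text
time_s: 21.68
eef_pos: [0.6398, 0.2662, 0.123]
eef_rot: [-0.054, 0.944, 0.201, 0.254]
wrist_force: [2.7, 1.9, 1.9]
opening: 0.002
grasp_force: 2.3
```

```bash
python3 pose.py
```

```text
t 21.675 p [0.6398 0.2662 0.123 ] stand [ 58.6  -1.3 123. ] F [2.7 1.9 1.9] open 0.002
toolx [0.865 0.    0.502] n [-0.502  0.001  0.865]
up-slope mm 60.2 normal mm -7.0 y -4.6
```

Call:
{"op": "move_arm", "data": {"plan": [-0.024, -0.011, -0.015, 0, 0, 0, -0.048, -0.021, -0.03, 0, 0, 0, -0.048, -0.021, -0.03, 0, 0, 0]}}

```text
time_s: 22.05
eef_pos: [0.6394, 0.2655, 0.1236]
eef_rot: [-0.054, 0.944, 0.201, 0.257]
wrist_force: [6.6, 3.6, 4.1]
opening: 0.003
grasp_force: 4.8
```

```bash
python3 pose.py
```

```text
t 22.05 p [0.6394 0.2655 0.1236] stand [ 57.9  -1.8 123.6] F [6.6 3.6 4.1] open 0.003
toolx [0.862 0.    0.507] n [-0.507  0.002  0.862]
up-slope mm 59.9 normal mm -6.2 y -5.1
```

Call:
{"op": "move_arm", "data": {"plan": [-0.024, -0.011, -0.015, 0, 0, 0, -0.048, -0.021, -0.03, 0, 0, 0, -0.048, -0.021, -0.03, 0, 0, 0]}}

```text
time_s: 22.42
eef_pos: [0.6391, 0.2647, 0.1242]
eef_rot: [-0.054, 0.943, 0.201, 0.259]
wrist_force: [10.4, 5.2, 7.1]
opening: 0.001
grasp_force: 6.9
```

```bash
python3 pose.py
```

```text
t 22.425 p [0.6391 0.2647 0.1242] stand [ 57.3  -2.4 124.2] F [10.4  5.2  7.1] open 0.001
toolx [0.86  0.    0.511] n [-0.511  0.003  0.86 ]
up-slope mm 59.7 normal mm -5.3 y -5.7
```

Call:
{"op": "move_arm", "data": {"plan": [-0.016, 0.037, 0, 0, 0, 0, -0.033, 0.073, 0, 0, 0, 0, -0.016, 0.037, 0, 0, 0, 0, 0, 0, 0, 0, 0, 0, 0.016, -0.037, 0, 0, 0, 0, 0.024, -0.055, 0, 0, 0, 0, 0.008, -0.018, 0, 0, 0, 0, 0, 0, 0, 0, 0, 0, 0, 0, 0, 0, 0, 0]}}

```text
time_s: 23.55
eef_pos: [0.639, 0.2645, 0.124]
eef_rot: [-0.053, 0.943, 0.201, 0.259]
wrist_force: [10.3, 4.9, 5.7]
opening: 0.002
grasp_force: 6.6
```

```bash
python3 pose.py
```

```text
t 23.55 p [0.639  0.2645 0.124 ] stand [ 57.1  -2.5 124. ] F [10.3  4.9  5.7] open 0.002
toolx [0.86  0.001 0.51 ] n [-0.51   0.003  0.86 ]
up-slope mm 59.5 normal mm -5.4 y -5.8
```

No advance under 13 N with wiggling, so the leaf is seated. Retracting, then a numeric check.

Call:
{"op": "move_arm", "data": {"plan": [0.1, 0.045, 0.06, 0, 0, 0, 0.25, 0.11, 0.16, 0, 0, 0, 0.25, 0.11, 0.16, 0, 0, 0, 0.1, 0.04, 0.6, 0, 0, 0, -0.1, -0.05, 1.6, 0, 0, 0, -0.3, -0.3, 2.6, 0, 0, 0, -0.3, -1.4, 3, 0, 0, 0, -0.3, -2.6, 3, 0, 0, 0, -0.3, -3.8, 3, 0, 0, 0, -0.3, -5, 3, 0, 0, 0]}}

```text
time_s: 24.8
eef_pos: [0.6179, 0.0124, 0.2683]
eef_rot: [-0.054, 0.945, 0.202, 0.253]
wrist_force: [1.1, -0.9, 0.5]
opening: 0.004
grasp_force: 0.0
```

Call:
{"op": "move_arm", "data": {"plan": [0, -1.2, 0, 0, 0, 0, 0, -2.4, 0, 0, 0, 0, 0, -3.6, 0, 0, 0, 0, 0, -4.8, 0, 0, 0, 0, 0, -6, 0, 0, 0, 0, 0, -7.2, 0, 0, 0, 0, 0, -7.2, 0, 0, 0, 0, 0, -7.2, 0, 0, 0, 0]}}

```text
time_s: 25.8
eef_pos: [0.6183, -0.3455, 0.2675]
eef_rot: [-0.055, 0.945, 0.201, 0.253]
wrist_force: [-0.2, -0.3, -0.4]
opening: 0.0
grasp_force: 0.0
```

```bash
python3 - <<'E'
from h import *
T=snap('top','t6');S=snap('side','s6');a,b=cv2.imread('pics/t6.png'),cv2.imread('pics/s6.png')
T,S=load('t6'),load('s6')
def corners(img,box,vm):
    u,v,w,h=box; hs=cv2.cvtColor(img[v:v+h,u:u+w],cv2.COLOR_BGR2HSV)
    m=((hs[...,1]<65)&(hs[...,2]>vm)).astype(np.uint8); c=max(cv2.findContours(m,0,1)[0],key=cv2.contourArea)
    r=cv2.minAreaRect(c+np.array([u,v])); return cv2.approxPolyDP(cv2.convexHull(c),2,True)[:,0]+[u,v],r
t,rt=corners(a,(145,150,48,52),165); s,rs=corners(b,(268,145,52,42),150)
print(t.tolist(),rt);print(s.tolist(),rs)
for q in t: print(onz(T,*q,.11).round(3))
o=ctrl.get_obs(); print(o['time_s'],o['eef_pos'],o['wrist_force'])
# bar mask in top view, dir and centre
hs=cv2.cvtColor(a,cv2.COLOR_BGR2HSV); f=np.zeros(a.shape[:2],np.uint8); cv2.fillConvexPoly(f,cv2.convexHull(t.reshape(-1,1,2)),1)
m=((hs[...,1]>90)).astype(np.uint8)&f; c=max(cv2.findContours(m,0,1)[0],key=cv2.contourArea); r=cv2.minAreaRect(c); bx=cv2.boxPoints(r)
M=R.from_euler('z',.42).as_matrix(); O=np.array([.5858,.2435,0])
P=np.array([onz(T,*q,.120) for q in bx]); print(r,(( P-O)@M*1e3).round(1),'exp top centre x',-2.25-7)
a0=cv2.imread('pics/top0.png')
E
```

```text
[[172, 156], [178, 162], [188, 184], [188, 191], [174, 197], [167, 193], [154, 168], [154, 164]] ((171.67706298828125, 177.06373596191406), (39.12010192871094, 24.270431518554688), 64.79887390136719)
[[301, 161], [297, 170], [288, 176], [277, 167], [281, 163]] ((289.80535888671875, 168.5637664794922), (14.018682479858398, 24.677513122558594), 79.99201965332031)
[0.643 0.242 0.11 ]
[0.626 0.225 0.11 ]
[0.563 0.196 0.11 ]
[0.543 0.196 0.11 ]
[0.527 0.234 0.11 ]
[0.538 0.254 0.11 ]
[0.61  0.291 0.11 ]
[0.621 0.292 0.11 ]
25.9 [ 0.61882986 -0.34435953  0.26841538] [-1.10812358 -0.01998484 -0.09300566]
((171.70001220703125, 177.40000915527344), (25.491174697875977, 8.049844741821289), 63.43495178222656) [[ 28.5  11.4 120. ]
 [ 29.5 -10.5 120. ]
 [-42.9 -13.9 120. ]
 [-43.9   7.8 120. ]] exp top centre x -9.25
```

The checks agree: the bar centre is within about 2 mm of the home position, the leaf is square to the rest, and the keeper is locked. The robot is clear, so I'm handing in.

```bash
python3 -c "
from bench import ctrl
print(ctrl.hand_in())"
```

```text
the job is handed in; nothing more can be done
None
```

I handed in the job at about 26 s: the stop is locked under the keeper, and the four-toothed leaf is in the screw's grooves, released on the rest; by my measurements it is within about 2 mm of home, but no verdict came back.

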